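# Brush out the tilted flow cone

### The job

Take from the drip rack the brush whose bristles fill the barrel of the small grout flow cone, and brush the cone out with three full strokes: each time down until the steel nose of the brush stands well out of the nozzle, and back up until about half of the bristles stand out of the mouth. Then hang that brush back in the slot it came from, upright with its collar resting behind the lip. Do not turn the cone in its yoke, and leave the other two brushes, the wash bottle and the beaker where they are.

Things in the scene. Friction and masses are not known exactly. Their poses are not given: they have to be found in the camera images.
- cone_mouth (a point): centre of the mouth (rim plane, 67 mm across) of the aluminium flow cone; z runs along the cone's axis, out of the mouth. Inwards along -z: round barrel of 54 mm bore, 60 mm deep; conical floor, 27 mm deep, narrowing to 14 mm; nozzle of 14 mm bore, 10 mm long. The mouth leans towards the front of the yoke
- cone_nozzle (a point): centre of the open lower end of the nozzle, 97 mm from the mouth on the cone's axis; z along the cone's axis towards the mouth. The space under it is free
- cone_tilt (a joint): tilt of the cone in its yoke: 0 = upright, positive (rad) = mouth leans to the yoke's front; held by friction only. The pivot axis crosses the cone's axis 35 mm below the mouth
- yoke: dark steel foot plate 130 x 110 x 8 mm, fixed, with two upright cheeks 44 mm wide, 86 mm apart, up to 127 mm high, that carry the cone; a black star knob stands out 26 mm from the +y cheek; a tin dish lies under the nozzle. Origin on its underside below the pivot (pivot 105 mm up); -x is its front, y along the pivot
- brush_rack: fixed aluminium drip rack, 95 (x) x 210 (y) x 165 mm high; origin under its middle, -x is its front. Its 4 mm top sheet (upper face 165 mm up) has three slots 13 mm wide at y = -75, 0, 75 mm, open at the front edge (x = -23 mm). Brushes hang with the rod at x = 0, the collar on the sheet between a 3 mm front lip (x = -23 to -19) and a 5 mm rear ridge (x = 16 to 20)
- cone_brush: the brush that fits: bristles 44 mm across. Origin: centre of the collar's underside; z along the handle, away from the bristles. Above: grey collar 26 mm across, 5 thick; round wooden handle 17 mm across up to z = 83. Below: steel rod 8 mm across; bristles from z = -62 to -92, tapering to 9 mm across at -114; bare steel nose, 8 mm across, to -140. 90 g
- cone_brush_tip (a point): end of that brush's steel nose, 140 mm below its origin; same axes. Its stiff bristles stop on the cone's floor when the nose stands about 17 mm out of the nozzle. The bristles do not pass a rack slot: lift the collar over the lip and draw the brush forward, rod along the slot
- slim_brush: the brush with slim bristles, 22 mm across; otherwise like the cone brush, origin likewise
- wide_brush: the brush with wide bristles, 64 mm across, too wide for the cone; otherwise like the cone brush, origin likewise
- wash_bottle: white wash bottle with a bent spout, 64 x 88 x 183 mm, loose, behind the gap between rack and yoke; origin on its underside
- beaker: clear plastic beaker, 72 mm across, 89 mm high, empty, loose, in front of rack and yoke; origin on its underside

How it is judged (in metres and radians):
On the way, in this order (a step that is already met when the one before it is completed fails the run):
1. first stroke down: the nose of the cone brush stands at least 5 mm out of the nozzle (z of cone_brush_tip in the frame of cone_mouth below -0.102 m and distance between cone_brush_tip and cone_nozzle below 0.025 m and angle between the z axis of cone_brush and the z axis of cone_mouth, either way round below 0.25 rad), for 0.05 s.
2. first stroke up: the nose is back within 63 mm of the mouth, so that a good part of the bristles stands out (z of cone_brush_tip in the frame of cone_mouth above -0.063 m), for 0.05 s.
3. second stroke down: the nose of the cone brush stands at least 5 mm out of the nozzle (all of step 1), for 0.05 s.
4. second stroke up: the nose is back within 63 mm of the mouth, so that a good part of the bristles stands out (z of cone_brush_tip in the frame of cone_mouth above -0.063 m), for 0.05 s.
5. third stroke down: the nose of the cone brush stands at least 5 mm out of the nozzle (all of step 3), for 0.05 s.
6. third stroke up: the nose is back within 63 mm of the mouth, so that a good part of the bristles stands out (z of cone_brush_tip in the frame of cone_mouth above -0.063 m), for 0.05 s.
At the end, for the whole second after the job is handed in: The cone brush hangs at rest in the slot it came from: its collar within 12 mm of where it was, upright within 0.1 rad, carried by the rack (distance of cone_brush from where it was at the start of the episode below 0.012 m and angle between cone_brush's own z axis and vertical below 0.1 rad and linear speed of cone_brush below 0.03 m/s and contact force between cone_brush and brush_rack above 0.2 N); the robot touches nothing.
It fails at once if the cone is turned in its yoke (its nozzle moves more than 12 mm) (distance of cone_nozzle from where it was at the start of the episode above 0.012 m).
It fails at once if the slim brush is moved by more than 25 mm (distance of slim_brush from where it was at the start of the episode above 0.025 m).
It fails at once if the wide brush is moved by more than 25 mm (distance of wide_brush from where it was at the start of the episode above 0.025 m).
It fails at once if the wash bottle is moved by more than 30 mm (distance of wash_bottle from where it was at the start of the episode above 0.03 m).
It fails at once if the beaker is moved by more than 30 mm (distance of beaker from where it was at the start of the episode above 0.03 m).
It also fails if it takes over 58 s, if anything falls off the work surface, if the arm or the gripper's body presses on something with over 40 N, if the wrist force passes 120 N, or if a joint passes its speed limit or range.

### The arm

A 6-joint arm with a two-finger parallel gripper is mounted at the origin on a cart in front of the work surface, level with it; the furniture and walls round the work are solid. World frame = base frame: x ahead of the robot, y to its left, z up, the work surface at z = 0. Lengths are in mm, angles in rad, forces in N, time in s.
With the tool pointing down it reaches from about 350 to 775 mm from the base axis. Payload 7.3 kg.
Tool frame: the origin (TCP) lies on the centre line of the jaws, within the pads' length; the fingertips stand bot.tip_reach ahead of it and the grasp point (between the pads) lies 6 mm ahead of it (bot.tip_reach is the distance from the TCP to the fingertips, in mm); z points along the fingers, y is the direction in which the jaws open and shut (so a half turn about z gives the same grasp; the last joint's range is limited). The gripper opens to 92 mm and grips with 3 to 60 N. Pads are 19 mm wide; open, the fingers measure 130 mm over their backs; the gripper's body (75 mm by 190 mm) begins 47 mm behind the grasp point.
Start: joints at [1, 0.342, 1.524, -0, 1.275, -0.146], TCP at [216.36, 478.363, 251.741] pointing down, gripper open.
Joint ranges: [-2.53, 2.53], [-0.77, 2.02], [0.04, 2.7], [-1, 4.14], [0.28, 2.66], [-3.11, 3.11]. Speed limits (rad/s): [2.57, 2.57, 3.14, 3.14, 3.14, 3.14].

### API

Orientations are given as [roll, pitch, yaw] about the fixed x, y, z axes, in that order (R = Rz(yaw) Ry(pitch) Rx(roll)).
In Python, from plant import bot gives the robot as it stands.
- The arm moves only by the tool step_arm, never from a script. Its argument "deltas" is a list of rows, each a list of 6 numbers: the shift along the tool's x, y, z in mm, then the turn, a rotation vector about the tool's x, y, z in rad. A call has 1 to 5 rows; each row is the pose to reach, as a shift and turn from the pose commanded when the call began, along the tool's axes at that moment; what a row does not reach only later rows make up. A row lasts 1/12 s, in which the tool goes at most 41.7 mm and 7.16 degrees, less where a joint would pass 70% of its speed; a pose out of reach is approached as far as the arm can. A call with a gripper value outside its range is refused whole. "fingers" is the finger opening in mm, from 0 to 91.8, set as the call begins (left out, the last holds). The fingers move at their own pace and stop on an object; the grip force is fixed at half the most. Time passes only in rows, so rows that repeat a pose let the fingers close. It gives the time, the measured TCP pose, the force and the opening at its end, in the units of the state.
- bot.get_obs(): the state, without advancing time (a new reading comes with each control period).
- bot.capture(name): name is "scene" or "top" or "wrist"; returns a dict with "color" (400x640x3 uint8, red, green, blue), "fx", "fy", "cx", "cy" (pixels), "k1" (the pictures are not rectified: a ray, as slopes to the right and down, at radius r is drawn at 1 + k1 r^2 times it, then the intrinsics apply), "R" (3x3) and "t" (3): a world point X has camera coordinates R X + t. Camera axes: x right, y down, z forward; pixel columns grow to the right and rows downward; lengths in mm; the calibration is good to about 2 mm. A picture is of the moment at which its call begins. There is no depth.
- bot.close_job(): hands the job in, once; it reports no verdict.
Trained networks look in a picture, given as the dict that the camera call returned (one of the last four; its "shot" number tells which), for a name from the list of things; names that differ only in an ending like _2 or _b are one class to them, and where a whole thing is asked for, a point or a joint stands for the part that bears it (a point fixed in the world has none). Each returns a list of dicts, best first, with "p" (0 to 1); they miss things now and then, are a little off and sometimes report something else, mostly with a low value. They report only what shows in the picture. A call takes as long as a camera call.
- bot.boxes_of(query, picture): "rect" ([centre column, centre row, width, height] in pixels, round what is visible of it).
The state is a dict: "time": time; "joint_positions": joint angles; "dq": joint speeds; "tau": joint torques, N m; "tool_pos": TCP position; "tcp_rot": TCP orientation; "contact_force": force on the tool from outside, world axes, zero at the start; "moment": the same for the moment, N m; "grip_width": finger opening in mm.
Only numpy, scipy, OpenCV 4.12 (cv2) and the standard library are available. Lean on these libraries where they do the work, as an engineer would, in place of code of your own. Each camera call takes 0.05 s, during which the arm holds its last target. There are 200 camera calls.

## Working session

There is one attempt and no reset: what is moved stays moved. The work goes in short steps, Python scripts to look and compute and a tool call to move; the robot and the scene stay as the last step left them, time stands still between calls to the robot, and variables do not carry over. Pictures are saved under pics/ and viewed, about 8 in all and at most 12, crops included, and the job is handed in when it is done.

Besides the shell and the picture viewer there is one more tool, called as a command line: name --pt "numbers of a row" for each row, then --argument value for the rest. step_arm: Moves the arm, as the interface text tells. Its arguments: {"type":"object","properties":{"deltas":{"type":"array"},"fingers":{"type":"number"}},"required":["deltas"]}

```bash
ls; mkdir -p pics; python3 - <<'E'
from plant import bot
import cv2
print(bot.get_obs(), bot.tip_reach)
ims=[]
for n in ["scene","top"]:
    p=bot.capture(n); cv2.imwrite(f"pics/{n}0.png",p["color"][:,:,::-1])
    print(n,p["fx"],p["fy"],p["cx"],p["cy"],p["k1"],p["R"],p["t"])
    for q in ["cone_mouth","cone_nozzle","yoke","brush_rack","cone_brush","slim_brush","wide_brush","wash_bottle","beaker"]:
        print(q,[(round(b["p"],2),[round(float(v)) for v in b["rect"]]) for b in bot.boxes_of(q,p)[:3]])
E
```

```text
pics
{'time': 0.0, 'joint_positions': array([ 9.99976768e-01,  3.42720975e-01,  1.52497880e+00, -3.56625282e-05,
        1.27535004e+00, -1.45963225e-01]), 'dq': array([-5.27595076e-06,  1.26806107e-04,  1.24359084e-03, -3.65817212e-04,
       -6.74408038e-04,  3.49092529e-04]), 'tau': array([-1.24036437e-04, -4.31223679e+01, -2.44216937e+01,  7.16327643e-02,
        5.57912013e-02, -8.66563755e-05]), 'tool_pos': array([216.18546622, 478.05040983, 251.05915899]), 'tcp_rot': array([-3.14014603e+00, -1.78197986e-04,  2.71674660e+00]), 'contact_force': array([-0.28228654,  0.76566014, -0.82922499]), 'moment': array([0.01735372, 0.04333526, 0.0204013 ]), 'grip_width': 92.08689150211228} 25.0
scene 473.918062068717 473.918062068717 314.72335400182544 190.8989992677498 -0.070874209658997 [[ 0.85413985 -0.52001275  0.00564446]
 [-0.21749494 -0.36706027 -0.90441291]
 [ 0.4723781   0.77126746 -0.42662095]] [-455.31751441  317.66170166  595.94418842]
cone_mouth [(0.81, [367, 237, 40, 53]), (0.75, [385, 197, 34, 80])]
cone_nozzle [(0.92, [365, 235, 41, 50]), (0.36, [254, 160, 14, 89])]
yoke [(0
[... 342 characters left out ...]
)]
top 517.7742022365843 517.7742022365843 318.97467311779246 201.88570631438964 -0.06695423444795363 [[ 0.0272671  -0.99871225  0.04278254]
 [-0.99352449 -0.0317981  -0.10907779]
 [ 0.11029773 -0.03953127 -0.99311212]] [ 111.49921894  654.9913156  1002.26057324]
cone_mouth [(0.69, [404, 211, 42, 41])]
cone_nozzle [(0.94, [402, 211, 40, 45])]
yoke [(0.88, [398, 210, 67, 62]), (0.34, [268, 185, 18, 26])]
brush_rack [(0.86, [231, 208, 130, 109])]
cone_brush [(0.67, [198, 235, 32, 22])]
slim_brush [(0.76, [269, 184, 16, 24])]
wide_brush [(0.65, [237, 213, 35, 26]), (0.61, [403, 209, 38, 47])]
wash_bottle [(0.78, [331, 130, 52, 44]), (0.3, [399, 211, 70, 64])]
beaker [(0.85, [339, 294, 40, 37])]
```

```bash
python3 - <<'E'
import cv2
a=cv2.imread("pics/scene0.png")[90:340,200:450]; b=cv2.imread("pics/top0.png")[90:340,140:460]
a=cv2.resize(a,(600,600),interpolation=cv2.INTER_CUBIC); cv2.imwrite("pics/a.png",a)
cv2.imwrite("pics/b.png",cv2.resize(b,(768,600),interpolation=cv2.INTER_CUBIC))
E
```

```text
(no output)
```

View pics/a.png

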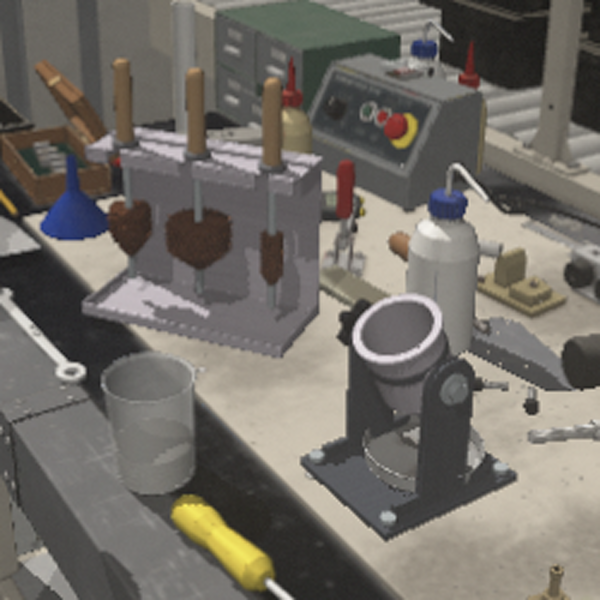

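View pics/b.png

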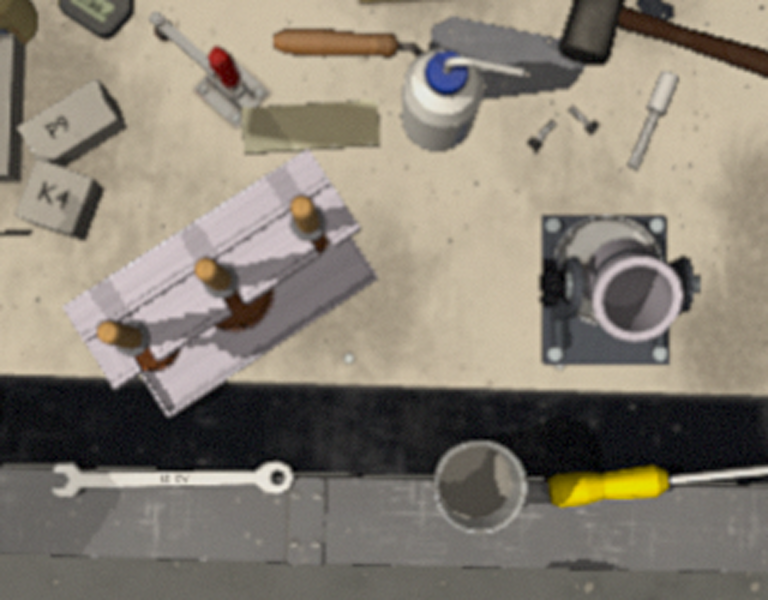

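The scene crop shows the cone brush leftmost in the rack (44 mm bristles), with the wide one in the middle and the slim one on the right. The cone leans to the front, its mouth at top pixel (406,214) and scene pixel (366,227). The beaker is in front of the gap. Next I fit the poses.

```bash
cat > h.py <<'E'
import numpy as np
from scipy.optimize import least_squares
from scipy.spatial.transform import Rotation as Ro
def proj(c,X):
    v=c["R"]@np.asarray(X,float)+c["t"]; a=v[:2]/v[2]; a=a*(1+c["k1"]*(a@a))
    return np.array([c["fx"]*a[0]+c["cx"],c["fy"]*a[1]+c["cy"]])
def Tri(obs,x0=(500,0,150),fixz=None):
    f=lambda X: np.concatenate([proj(c,X if fixz is None else [X[0],X[1],fixz])-u for c,u in obs])
    r=least_squares(f,x0 if fixz is None else x0[:2]); return r.x,np.sqrt(np.mean(r.fun**2))
E
cat > m1.py <<'E'
from plant import bot
from h import *
S=bot.capture("scene");T=bot.capture("top")
s=lambda u,v:np.array([u/2.4+200,v/2.4+90]); t=lambda u,v:np.array([u/2.4+140,v/2.4+90])
for n,a,b in [("cone_brush",(122,62),(107,330)),("wide",(195,71),(207,268)),("slim",(272,81),(300,207)),("mouth",(398,330),(638,297))]:
    print(n,Tri([(S,s(*a)),(T,t(*b))]))
for n,b,z in [("bottle cap",(447,72),150),("beaker base",(478,487),89)]:
    print(n,Tri([(T,t(*b))],fixz=z))
# rack: x,y,yaw from handle tops at z=248
obs=[((0,75,248),(122,62),(107,330)),((0,0,248),(195,71),(207,268)),((0,-75,248),(272,81),(300,207))]
def f(p):
    r=[]
    for q,a,b in obs:
        X=Ro.from_euler('z',p[2]).apply(q)+[p[0],p[1],0]
        r+=[proj(S,X)-s(*a),proj(T,X)-t(*b)]
    return np.concatenate(r)
r=least_squares(f,[600,150,0.5],x_scale=[100,100,1]);print("rack",r.x,r.fun.round(1))
# yoke
pl=[((65,55,8),(543,215)),((65,-55,8),(667,215)),((-65,-55,8),(668,363)),((-65,55,8),(543,363))]
ps=[((-65,55,8),(303,462)),((-65,-55,8),(388,536)),((65,-55,8),(516,475))]
def g(p):
    M=Ro.from_euler('z',p[2]); W=lambda q:M.apply(q)+[p[0],p[1],0]
    r=[proj(T,W(q))-t(*b) for q,b in pl]+[proj(S,W(q))-s(*b) for q,b in ps]
    m=W([-35*np.sin(p[3]),0,105+35*np.cos(p[3])])
    r+=[proj(T,m)-t(638,297),proj(S,m)-s(398,330)]
    return np.concatenate(r)
r=least_squares(g,[550,-150,0,0.4],x_scale=[100,100,1,1]);print("yoke",r.x,r.fun.round(1))
E
python3 m1.py
```

```text
cone_brush (array([580.24349403, 347.89564189, 251.62741171]), np.float64(0.06303504819705893))
wide (array([622.45978908, 284.88937013, 252.96416705]), np.float64(0.15523243459782368))
slim (array([665.1184996 , 225.74768743, 252.81317801]), np.float64(0.09510013616123406))
mouth (array([622.38493622, -21.7553026 , 140.98390304]), np.float64(0.25815426740943215))
bottle cap (array([787.86394943, 126.39924703]), np.float64(2.114420189786515e-09))
beaker base (array([475.84189066,  90.77073891]), np.float64(1.2486158673532825e-12))
rack [6.23344073e+02 2.87385028e+02 6.08954290e-01] [ 0.1  1.5 -0.2  0.1  0.1  1.9 -1.2 -0.1  0.3  2.2  0.2 -0.3]
yoke [ 6.42201774e+02 -2.02793093e+01  2.98790076e-02  5.14536012e-01] [-1.6 -0.9 -0.8 -0.6  0.2  0.3 -0.8  0.4 -1.3  0.4 -0.6  2.   1.5  2.
 -1.4 -0.9  1.1  2.1]
```

```bash
cat >> h.py <<'E'
def go(o,pos,R=None,n=5):
    """delta row from measured pose to world pos (TCP) and rotation"""
    R0=Ro.from_euler('xyz',o["tcp_rot"]); d=R0.inv().apply(np.asarray(pos)-o["tool_pos"])
    w=(R0.inv()*R).as_rotvec() if R is not None else np.zeros(3)
    print("delta",d.round(1),w.round(3),"dist",np.linalg.norm(d).round(0),"ang deg",np.degrees(np.linalg.norm(w)).round(1))
def down(yaw): return Ro.from_euler('xyz',[np.pi,0,yaw])
E
python3 - <<'E'
from plant import bot
from h import *
o=bot.get_obs(); w=bot.capture("wrist"); R0=Ro.from_euler('xyz',o["tcp_rot"]).as_matrix()
c=-w["R"].T@w["t"]; print("cam in tool",R0.T@(c-o["tool_pos"]),"axes",(R0.T@w["R"].T).round(2),w["fx"])
go(o,(540,300,350),down(2.717)); 
E
```

```text
cam in tool [  71.51662676   -1.16959459 -131.9280472 ] axes [[-0.   -0.96 -0.27]
 [ 1.   -0.   -0.  ]
 [-0.   -0.27  0.96]] 301.7254921800021
delta [-368.4  -29.1  -98.2] [ 0.  0. -0.] dist 382.0 ang deg 0.0
```

step_arm --pt "-30 -2 -30 0 0 0" --pt "-65 -5 -60 0 0 0" --pt "-100 -8 -90 0 0 0" --pt "-135 -10 -98 0 0 0" --pt "-170 -13 -98 0 0 0" --fingers 60

```text
time: 1.57
tool_pos: [367.8, 396.3, 353.6]
tcp_rot: [3.135, 0.003, 2.718]
contact_force: [0.6, 0.3, -0.0]
grip_width: 63.0
```

step_arm --pt "-40 -3 0 0 0 0" --pt "-80 -6 0 0 0 0" --pt "-120 -10 0 0 0 0" --pt "-160 -13 0 0 0 0" --pt "-198 -16 0 0 0 0"

```text
time: 1.98
tool_pos: [541.4, 298.8, 349.7]
tcp_rot: [3.141, 0.0, 2.716]
contact_force: [0.6, 0.1, -0.1]
grip_width: 60.2
```

```bash
python3 - <<'E'
from plant import bot
from h import *
import cv2,pickle
o=bot.get_obs(); w=bot.capture("wrist"); o=bot.get_obs()
print(o["time"],o["tool_pos"],o["tcp_rot"],o["joint_positions"],o["contact_force"],o["grip_width"])
pickle.dump((o,w),open("w1.pkl","wb"))
for n,p in [("c",(580,348,248)),("w",(622,285,248)),("collar c",(580.4,348.9,165))]: print(n,proj(w,p))
cv2.imwrite("pics/w1.png",w["color"][:,:,::-1])
E
```

```text
2.0333 [546.67946733 294.61944884 348.22914475] [-3.13977965e+00  3.09435278e-03  2.71122470e+00] [ 0.37262127  0.48259019  1.04479265 -0.00348859  1.61336469 -0.76795424] [-1.53132802 -5.30259821 -1.88090108] 60.21609280954895
c [398.07779167 226.13883991]
w [347.78894051 294.74100535]
collar c [380.69589687 199.64167653]
```

View pics/w1.png

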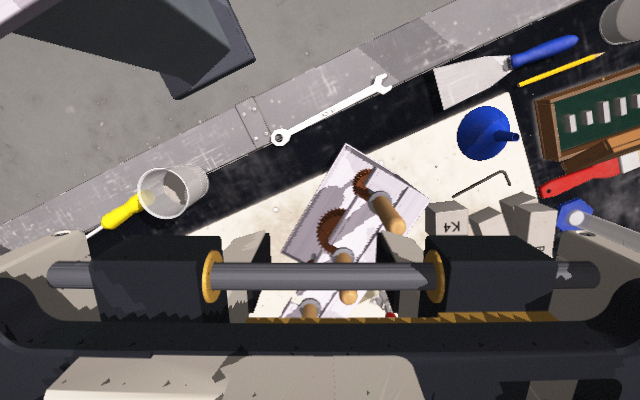

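The wrist view shows the cone brush's handle end at about (397,224) and its collar at (378,198). The predictions were (398,226) and (381,200), so the fit holds. I move over the handle now.

```bash
python3 - <<'E'
from plant import bot
from h import *
o=bot.get_obs(); print(o["time"],o["tool_pos"]); go(o,(580,348,300),down(2.717))
E
```

```text
2.0333 [546.67946733 294.61944884 348.22914475]
delta [-7.9 62.5 48.1] [-0.002  0.003 -0.006] dist 79.0 ang deg 0.4
```

step_arm --pt "-2 16 0 0 0 0" --pt "-4 32 6 0 0 0" --pt "-6 48 22 0 0 0" --pt "-8 62 38 0 0 0" --pt "-8 62 45 0 0 0"

```text
time: 2.45
tool_pos: [572.5, 355.0, 301.3]
tcp_rot: [-3.139, -0.003, 2.718]
contact_force: [0.6, 0.1, -0.5]
grip_width: 60.0
```

step_arm --pt "0 0 0 0 0 0" --pt "0 0 0 0 0 0" --pt "0 0 0 0 0 0"

```text
time: 2.7
tool_pos: [572.5, 353.1, 306.2]
tcp_rot: [3.14, 0.001, 2.716]
contact_force: [0.0, -0.7, -0.1]
grip_width: 60.0
```

```bash
python3 - <<'E'
from plant import bot
from h import *
import cv2
o=bot.get_obs(); print(o["time"],o["tool_pos"],o["tcp_rot"]); go(o,(580,348,226),down(2.717))
w=bot.capture("wrist"); print(proj(w,(580,348,248)),proj(w,o["tool_pos"]-[0,0,52])); cv2.imwrite("pics/w2.png",cv2.resize(w["color"][100:300,200:500,::-1],(750,500)))
E
```

```text
2.7 [572.50654206 353.05540291 306.22761049] [3.14028059e+00 1.27912935e-03 2.71645129e+00]
delta [-8.8 -1.6 80.2] [ 0.001  0.001 -0.001] dist 81.0 ang deg 0.1
[322.33896606 240.22763825] [324.64627728 231.28595763]
```

View pics/w2.png

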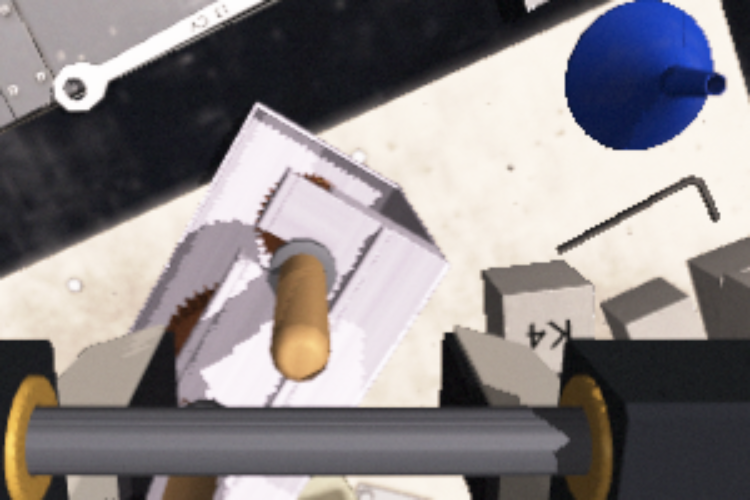

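The handle end face is centred at (321,242), where (322,240) was predicted. It's within 1–2 mm, so I descend with a small correction and grip.

step_arm --pt "-5 -1 0 0 0 0" --pt "-10 -2 10 0 0 0" --pt "-10 -2 28 0 0 0" --pt "-10 -2 46 0 0 0" --pt "-10 -2 64 0 0 0"

```text
time: 3.17
tool_pos: [581.3, 346.7, 239.8]
tcp_rot: [3.141, 0.001, 2.716]
contact_force: [-0.1, -0.2, -0.7]
grip_width: 60.1
```

step_arm --pt "0 0 10 0 0 0" --pt "0 0 16 0 0 0" --pt "0 0 16 0 0 0" --pt "0 0 16 0 0 0"

```text
time: 3.5
tool_pos: [581.2, 347.5, 225.3]
tcp_rot: [3.141, 0.001, 2.717]
contact_force: [0.4, -0.8, -0.0]
grip_width: 60.1
```

step_arm --pt "0 0 0 0 0 0" --pt "0 0 0 0 0 0" --pt "0 0 0 0 0 0" --pt "0 0 0 0 0 0" --pt "0 0 0 0 0 0" --fingers 0

```text
time: 3.92
tool_pos: [580.9, 347.6, 225.1]
tcp_rot: [3.141, 0.0, 2.717]
contact_force: [-0.0, -0.6, 0.4]
grip_width: 31.0
```

step_arm --pt "0 0 0 0 0 0" --pt "0 0 0 0 0 0" --pt "0 0 0 0 0 0" --pt "0 0 0 0 0 0"

```text
time: 4.25
tool_pos: [580.8, 347.5, 224.8]
tcp_rot: [3.142, 0.0, 2.717]
contact_force: [-0.4, 0.0, 0.3]
grip_width: 16.6
```

The grip holds at 16.6 mm with no side load. Next I lift, draw the brush forward along the slot and raise it.

step_arm --pt "0 0 -5 0 0 0" --pt "0 0 -11 0 0 0" --pt "0 0 -12 0 0 0" --pt "0 0 -12 0 0 0"

```text
time: 4.58
tool_pos: [581.1, 347.7, 237.7]
tcp_rot: [3.14, 0.001, 2.717]
contact_force: [0.5, 0.3, -1.3]
grip_width: 16.8
```

step_arm --pt "5 -9 0 0 0 0" --pt "13 -22 0 0 0 0" --pt "22 -37 0 0 0 0" --pt "32 -54 0 0 0 0" --pt "42 -70 0 0 0 0"

```text
time: 5.0
tool_pos: [512.9, 300.5, 236.5]
tcp_rot: [-3.141, -0.0, 2.717]
contact_force: [0.9, 0.2, -0.9]
grip_width: 16.4
```

```bash
python3 - <<'E'
from plant import bot
from h import *
import cv2
o=bot.get_obs(); print(o["time"],o["tool_pos"],o["tcp_rot"],o["contact_force"],o["grip_width"])
s=bot.capture("scene"); cv2.imwrite("pics/s2.png",cv2.resize(s["color"][90:340,200:450,::-1],(600,600),interpolation=cv2.INTER_CUBIC))
go(o,(500,250,410),down(np.pi))
E
```

```text
5.0 [512.87050509 300.49490746 236.53191543] [-3.14142067e+00 -1.45752310e-04  2.71687967e+00] [ 0.90037337  0.23820724 -0.9135556 ] 16.43109240865723
delta [  -9.1  -51.3 -173.5] [-0.    -0.    -0.425] dist 181.0 ang deg 24.3
```

View pics/s2.png

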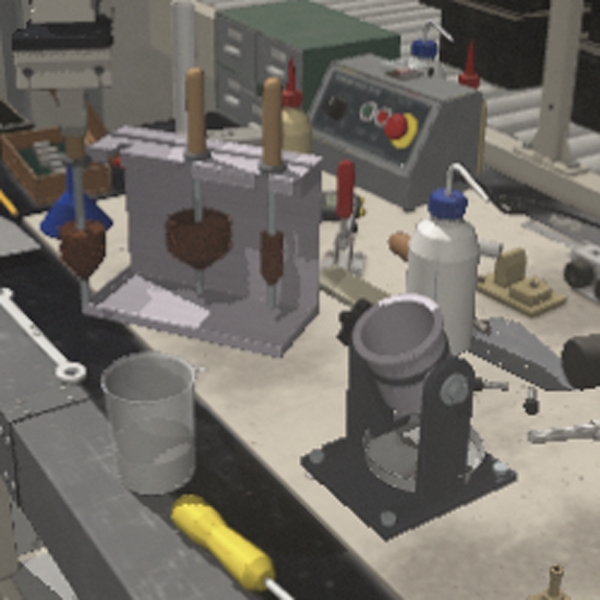

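The brush is out of the rack and hanging upright at about (82,235) in the crop. The other two brushes haven't moved. I raise it and travel to the cone.

step_arm --pt "0 -5 -30 0 0 -0.08" --pt "-2 -12 -65 0 0 -0.17" --pt "-4 -25 -100 0 0 -0.26" --pt "-6 -38 -137 0 0 -0.35" --pt "-9 -51 -173 0 0 -0.425"

```text
time: 5.47
tool_pos: [500.3, 250.4, 411.7]
tcp_rot: [3.141, 0.0, -3.136]
contact_force: [1.1, 0.8, -0.0]
grip_width: 16.4
```

step_arm --pt "0 -30 0 0 0 0" --pt "0 -65 0 0 0 0" --pt "0 -105 0 0 0 0" --pt "0 -145 0 0 0 0" --pt "0 -180 0 0 0 0"

```text
time: 5.88
tool_pos: [500.5, 68.9, 410.0]
tcp_rot: [-3.141, 0.0, -3.141]
contact_force: [1.2, -1.0, -0.7]
grip_width: 16.3
```

step_arm --pt "0 -25 0 0 0 0" --pt "0 -50 0 0 0 0" --pt "0 -75 0 0 0 0" --pt "0 -90 0 0 0 0" --pt "0 -92 0 0 0 0"

```text
time: 6.3
tool_pos: [500.9, -23.6, 409.7]
tcp_rot: [-3.141, -0.0, 3.139]
contact_force: [0.2, 0.0, -0.9]
grip_width: 16.6
```

step_arm --pt "0 0 0 0 0 0" --pt "0 0 0 0 0 0"

```text
time: 6.47
tool_pos: [500.9, -20.6, 409.8]
tcp_rot: [3.141, 0.0, -3.141]
contact_force: [-0.5, -0.2, -0.9]
grip_width: 16.4
```

```bash
python3 - <<'E'
from plant import bot
from h import *
import cv2,pickle
o=bot.get_obs(); print(o["time"],o["tool_pos"],o["tcp_rot"],o["grip_width"])
w=bot.capture("wrist"); pickle.dump((o,w),open("w3.pkl","wb")); print("mouth",proj(w,(622,-22,141)),"tip",proj(w,o["tool_pos"]-[0,0,200]))
cv2.imwrite("pics/w3.png",w["color"][:,:,::-1])
E
```

```text
6.4667 [500.94024779 -20.59508925 409.80188639] [ 3.14102347e+00  2.19035839e-04 -3.14138106e+00] 16.36391491412919
mouth [322.55721558 255.31196581] tip [323.70290081 183.73276248]
```

View pics/w3.png

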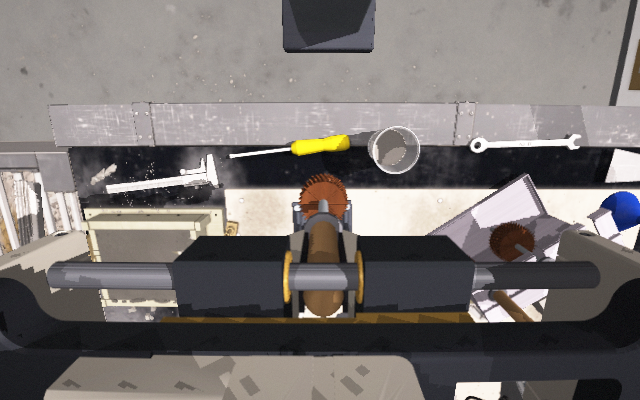

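The wrist picture has the brush hiding the cone. I tilt the tool along the cone's axis with a sideways offset, so the camera looks into the mouth past the brush.

```bash
cat >> h.py <<'E'
def frame(yaw,t): return Ro.from_euler('z',yaw)*Ro.from_euler('y',-t)*down(np.pi)
E
python3 - <<'E'
from plant import bot
from h import *
o=bot.get_obs(); go(o,(504,60,352),frame(0.03,0.51))
E
```

```text
delta [-3.1 80.3 57.8] [-0.007 -0.51  -0.028] dist 99.0 ang deg 29.3
```

step_arm --pt "0 16 10 0 -0.1 0" --pt "0 32 22 0 -0.2 -0.01" --pt "0 48 34 0 -0.31 -0.02" --pt "-2 64 46 0 -0.41 -0.03" --pt "-3 80 58 -0.007 -0.51 -0.028"

```text
time: 6.93
tool_pos: [503.4, 60.8, 352.1]
tcp_rot: [3.141, 0.516, -3.111]
contact_force: [1.0, 0.8, -1.3]
grip_width: 16.7
```

step_arm --pt "0 0 0 0 0 0" --pt "0 0 0 0 0 0" --pt "0 0 0 0 0 0"

```text
time: 7.18
tool_pos: [505.0, 59.1, 353.7]
tcp_rot: [-3.141, 0.511, -3.111]
contact_force: [-0.3, 0.7, -1.0]
grip_width: 16.3
```

```bash
python3 - <<'E'
from plant import bot
from h import *
import cv2,pickle
o=bot.get_obs(); print(o["time"],o["tool_pos"],o["tcp_rot"],o["joint_positions"].round(2),o["grip_width"])
w=bot.capture("wrist"); pickle.dump((o,w),open("w4.pkl","wb")); print("mouth",proj(w,(622,-22,141)),"nozzle",proj(w,(622+97*.488,-22+1.5,141-97*.873)))
R=Ro.from_euler('xyz',o["tcp_rot"]); print("tip",proj(w,o["tool_pos"]+R.apply([0,0,201])))
cv2.imwrite("pics/w4.png",cv2.resize(w["color"][60:260,160:420,::-1],(780,600),interpolation=cv2.INTER_CUBIC))
E
```

```text
7.1833 [505.00049826  59.11614687 353.74236965] [-3.14070585  0.51125827 -3.11115234] [-0.06 -0.01  1.78  0.06  0.87 -1.69] 16.321854521883374
mouth [256.63096494 173.7696839 ] nozzle [269.84494825 162.52596488]
tip [323.88211829 183.88133632]
```

View pics/w4.png

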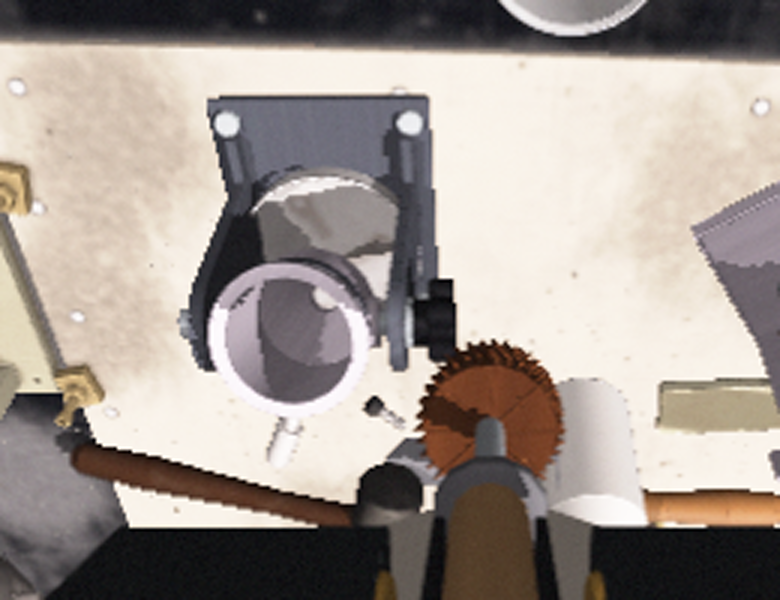

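```bash
cat > m2.py <<'E'
from h import *
import cv2,pickle
o,w=pickle.load(open("w4.pkl","rb")); g=cv2.cvtColor(w["color"],cv2.COLOR_RGB2GRAY)
def blob(seed,th,box):
    x0,y0,x1,y1=box; m=(g[y0:y1,x0:x1]>th).astype(np.uint8)
    n,l,st,ce=cv2.connectedComponentsWithStats(m); k=l[seed[1]-y0,seed[0]-x0]; return (l==k),st[k],ce[k]+[x0,y0]
print(g[152:168:1,262:275])
hs=cv2.resize(w["color"][135:205,225:290,::-1],(557,600),interpolation=cv2.INTER_NEAREST); cv2.imwrite("pics/w4b.png",hs)
E
python3 m2.py
```

```text
[[178 178 179 183 184 183 179 163 115  87  71  51  43]
 [171 173 179 182 184 177 176 178 176 134  85  72  55]
 [ 92 125 165 178 176 178 178 178 182 172 143 104  89]
 [ 84  87  92 151 181 176 179 176 177 179 175 196 167]
 [ 86  89 102 178 211 186 181 176 177 176 174 174 147]
 [ 91  86 145 211 226 218 204 185 174 172 174 173 170]
 [ 95  82 141 210 228 227 227 211 177 173 173 170 169]
 [ 94  82 111 194 226 227 226 224 212 188 171 169 170]
 [ 99  85  74 166 221 225 223 222 223 211 186 178 179]
 [ 96  91  81  91 166 208 211 216 217 216 215 237 230]
 [ 99 104  95  80 106 153 177 203 196 144 145 224 231]
 [103 103 103  94  85  88  83  90 100 129 148 174 232]
 [105 100 104 107 111 107 104 130 147 146 151 151 190]
 [104 103 104 107 109 106 128 145 146 148 155 153 170]
 [101 103 107 109 109 109 130 145 145 149 155 151 152]
 [105 106 108 109 109 111 127 144 149 150 153 154 152]]
```

View pics/w4b.png

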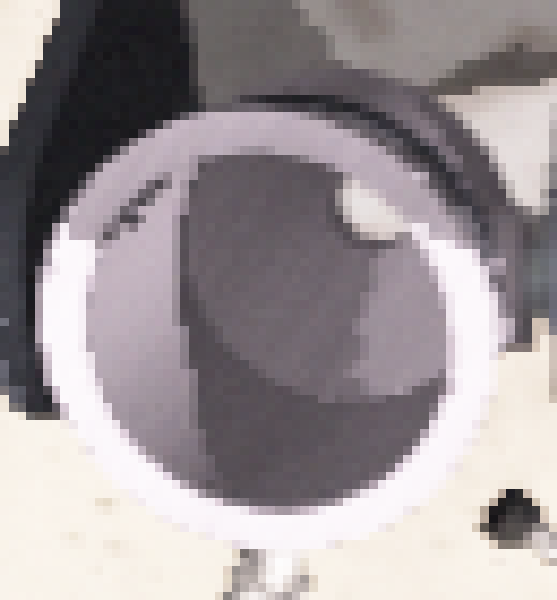

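The enlarged crop shows the rim spanning columns 229–283 and rows 148–199. The nozzle hole has its left edge near column 264.5 and its lower edge near row 163, and the barrel/floor arc bottoms at about row 182. I fit the mouth and axis to these.

```bash
cat > m3.py <<'E'
from h import *
import pickle
from plant import bot
o,w=pickle.load(open("w4.pkl","rb")); S=bot.capture("scene");T=bot.capture("top")
th=np.linspace(0,2*np.pi,120,endpoint=False); C=np.c_[np.cos(th),np.sin(th),0*th]
def circ(c,A,d,r): return np.array([proj(w,c+A.apply(q*r+[0,0,-d])) for q in C])
def f(p):
    A=Ro.from_euler('z',p[4])*Ro.from_euler('y',-p[3]); c=p[:3]
    o_=circ(c,A,0,33.5); i=circ(c,A,0,27); b=circ(c,A,60,27); n=circ(c,A,97,7); e=circ(c,A,87,7)
    r=[]
    for q,(l,rr,t,bt) in [(o_,(229.1,283.3,147.6,198.9)),(i,(234.9,277.5,152.7,194.3))]:
        r+=[q[:,0].min()-l,q[:,0].max()-rr,q[:,1].min()-t,q[:,1].max()-bt]
    r+=[b[:,1].max()-181.9, max(n[:,0].min(),e[:,0].min())-264.5, min(n[:,1].max(),e[:,1].max())-163]
    r+=list(.3*(proj(T,c)-[405.8,213.75]))+list(.3*(proj(S,c)-[365.8,227.5]))+[(p[4]-.03)*30]
    return np.array(r)
r=least_squares(f,[622,-22,141,.5,.03],x_scale=[10,10,10,.1,.1],diff_step=1e-5)
print(r.x.round(3),r.fun.round(1))
p=r.x; np.save("cone.npy",p); print("pivot z check",p[2]-35*np.cos(p[3]))
E
python3 m3.py
```

```text
[ 6.22165e+02 -2.25170e+01  1.41305e+02  4.43000e-01  2.50000e-02] [ 0.4 -0.5 -0.3  0.3 -0.2  0.2 -0.1  0.1 -0.2  0.1  0.   0.1  0.1  0.2
  0.  -0.1]
pivot z check 109.68565005497034
```

Residuals are under 0.5 px. But the pivot comes out at 109.7 mm instead of 105, the same +4 mm bias as the handle tops (252 against 248). I impose the known pivot height and refit from the wrist picture.

```bash
sed -i 's/c=p\[:3\]$/c=np.array([p[0],p[1],105+35*np.cos(p[3])])/; s/\.3\*(proj/.05*(proj/g; s/p\[2\]-35.*$/0)/' m3.py; sed -i 's/; np.save("cone.npy",p).*/; p[2]=105+35*np.cos(p[3]); np.save("cone.npy",p); print(p.round(3))/' m3.py; python3 m3.py
cat >> h.py <<'E'
P=np.load("cone.npy")
AX=(Ro.from_euler('z',P[4])*Ro.from_euler('y',-P[3])).as_matrix()[:,2]
G=200.  # TCP to tip
def tippose(s): return P[:3]+AX*(s+G), frame(P[4],P[3])   # s: tip z in mouth frame
E
python3 - <<'E'
from plant import bot
from h import *
o=bot.get_obs(); print(AX,tippose(30)[0]); go(o,*tippose(30))
E
```

```text
[ 6.25959e+02 -2.37230e+01 -4.99162e+02  4.45000e-01  2.50000e-02] [ 0.9 -0.9  0.1 -0.1  0.2 -0.1  0.2 -0.3 -0.3  0.   0.2  0.  -0.1  0.1
  0.1 -0.2]
[ 6.25959e+02 -2.37230e+01  1.36596e+02  4.45000e-01  2.50000e-02]
[-0.43004449 -0.01074877  0.90274371] [527.0487154  -26.19475662 344.22708231]
delta [-13.1 -85.1  16.9] [0.001 0.066 0.003] dist 88.0 ang deg 3.8
```

step_arm --pt "-3 -15 0 0 0.02 0" --pt "-6 -35 0 0 0.04 0" --pt "-10 -58 0 0 0.066 0" --pt "-13 -78 5 0 0.066 0" --pt "-13 -85 10 0 0.066 0.003"

```text
time: 7.85
tool_pos: [524.1, -28.5, 350.2]
tcp_rot: [-3.142, 0.446, -3.118]
contact_force: [0.6, -0.2, -1.0]
grip_width: 16.4
```

step_arm --pt "0 0 0 0 0 0" --pt "0 0 0 0 0 0" --pt "0 0 0 0 0 0"

```text
time: 8.1
tool_pos: [522.4, -25.0, 349.3]
tcp_rot: [3.14, 0.444, -3.116]
contact_force: [0.3, 0.0, -0.9]
grip_width: 16.1
```

```bash
python3 - <<'E'
from plant import bot
from h import *
import cv2
o=bot.get_obs(); print(o["time"],o["tool_pos"],o["tcp_rot"],o["contact_force"]); go(o,*tippose(0)); go(o,*tippose(-60))
s=bot.capture("scene"); cv2.imwrite("pics/s5.png",cv2.resize(s["color"][130:330,270:470,::-1],(600,600),interpolation=cv2.INTER_CUBIC))
E
```

```text
8.1 [522.39363642 -25.00390672 349.32214024] [ 3.13976095  0.4436882  -3.11605486] [ 0.30152888  0.03624238 -0.88640276]
delta [-2.  -1.4 36.6] [ 0.002 -0.001  0.   ] dist 37.0 ang deg 0.1
delta [-2.1 -1.5 96.6] [ 0.002 -0.001  0.   ] dist 97.0 ang deg 0.1
```

View pics/s5.png

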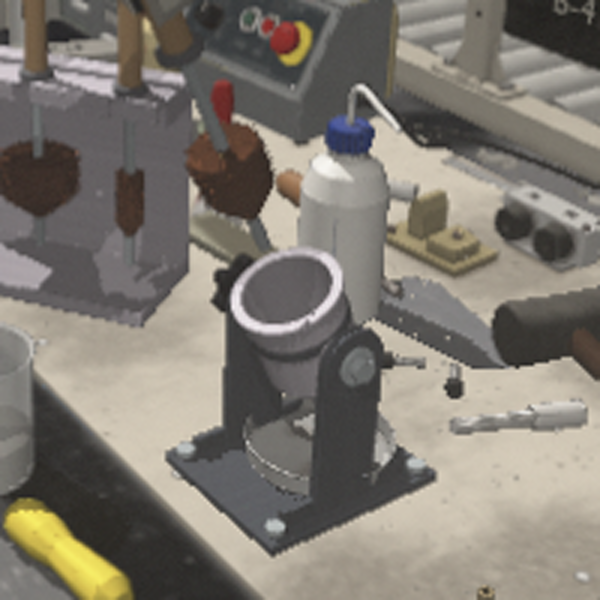

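The brush tip at (263,247) in the crop points at the mouth's centre near (287,290), in line with the cone. I insert in small steps and watch the force.

step_arm --pt "-2 -1.5 10 0 0 0" --pt "-2 -1.5 25 0 0 0" --pt "-2 -1.5 40 0 0 0" --pt "-2 -1.5 55 0 0 0" --pt "-2 -1.5 70 0 0 0"

```text
time: 8.57
tool_pos: [554.9, -25.5, 286.0]
tcp_rot: [3.14, 0.444, -3.115]
contact_force: [0.6, 0.0, -1.1]
grip_width: 16.6
```

step_arm --pt "0 0 10 0 0 0" --pt "0 0 18 0 0 0" --pt "0 0 26 0 0 0" --pt "0 0 30 0 0 0"

```text
time: 8.9
tool_pos: [567.6, -25.6, 259.0]
tcp_rot: [3.14, 0.443, -3.116]
contact_force: [-0.4, 0.5, -0.5]
grip_width: 16.2
```

```bash
python3 - <<'E'
from plant import bot
from h import *
o=bot.get_obs(); print(o["time"],o["tool_pos"],o["tcp_rot"],o["contact_force"],o["moment"],"axial",o["contact_force"]@AX); go(o,*tippose(-85));go(o,*tippose(-110))
E
```

```text
8.9 [567.58580522 -25.58857764 259.03094085] [ 3.14006951  0.44341251 -3.11579412] [-0.43446638  0.51169573 -0.52077206] [0.05974291 0.36812587 0.04504279] axial -0.2887839222537632
delta [-0.1  0.4 20.7] [ 0.002 -0.001  0.001] dist 21.0 ang deg 0.1
delta [-0.1  0.3 45.7] [ 0.002 -0.001  0.001] dist 46.0 ang deg 0.1
```

step_arm --pt "0 0 8 0 0 0" --pt "0 0 15 0 0 0" --pt "0 0 22 0 0 0" --pt "0 0 22 0 0 0"

```text
time: 9.23
tool_pos: [576.7, -25.5, 238.6]
tcp_rot: [3.14, 0.442, -3.116]
contact_force: [-0.1, 0.2, -1.4]
grip_width: 16.4
```

step_arm --pt "0 0 5 0 0 0" --pt "0 0 10 0 0 0" --pt "0 0 14 0 0 0" --pt "0 0 14 0 0 0"

```text
time: 9.57
tool_pos: [582.8, -25.4, 226.5]
tcp_rot: [3.14, 0.443, -3.116]
contact_force: [-0.2, 0.7, -0.8]
grip_width: 16.0
```

```bash
python3 - <<'E'
from plant import bot
from h import *
o=bot.get_obs(); print(o["time"],o["tool_pos"],o["tcp_rot"],o["contact_force"],o["moment"],"axial",o["contact_force"]@AX); go(o,*tippose(-110))
E
```

```text
9.5667 [582.78500815 -25.39000571 226.51101886] [ 3.13998674  0.44294471 -3.11622001] [-0.19053799  0.66749356 -0.8284276 ] [ 0.07091748  0.38821995 -0.01781991] axial -0.6730927237973189
delta [-0.3  0.6  9.8] [ 0.002 -0.002  0.   ] dist 10.0 ang deg 0.1
```

step_arm --pt "0 0 4 0 0 0" --pt "0 0 7 0 0 0" --pt "0 0 10 0 0 0" --pt "0 0 10 0 0 0"

```text
time: 9.9
tool_pos: [587.1, -25.3, 217.7]
tcp_rot: [3.14, 0.443, -3.116]
contact_force: [0.2, 0.3, -0.8]
grip_width: 16.2
```

step_arm --pt "0 0 2 0 0 0" --pt "0 0 4 0 0 0" --pt "0 0 4 0 0 0"

```text
time: 10.15
tool_pos: [588.5, -24.5, 215.2]
tcp_rot: [3.139, 0.444, -3.116]
contact_force: [-4.7, 3.1, 4.4]
grip_width: 16.5
```

```bash
python3 - <<'E'
from plant import bot
from h import *
import cv2
o=bot.get_obs(); print(o["time"],o["tool_pos"],o["tcp_rot"],o["contact_force"],o["moment"],"axial",o["contact_force"]@AX); go(o,*tippose(-114))
s=bot.capture("scene"); cv2.imwrite("pics/s6.png",cv2.resize(s["color"][180:330,300:450,::-1],(600,600),interpolation=cv2.INTER_CUBIC))
E
```

```text
10.15 [588.51304461 -24.47089433 215.21324509] [ 3.13900894  0.44383196 -3.11611696] [-4.68645239  3.05098303  4.35095411] [0.83116523 0.76948492 0.43828285] axial 5.910385154477559
delta [ 0.  -0.2  1.1] [ 0.003 -0.001  0.   ] dist 1.0 ang deg 0.2
```

View pics/s6.png

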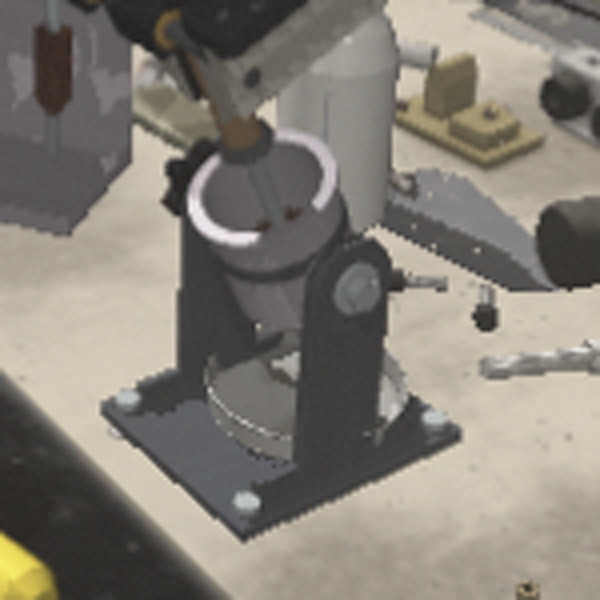

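The stop is felt at about -113 mm, as expected, with 6 N axial force. The nose stands well out of the nozzle and the cone looks unmoved. Now I finish the strokes: up 60, down 57, up 57, down 57, up 57.

step_arm --pt "0 0 -12 0 0 0" --pt "0 0 -26 0 0 0" --pt "0 0 -40 0 0 0" --pt "0 0 -52 0 0 0" --pt "0 0 -60 0 0 0"

```text
time: 10.62
tool_pos: [563.0, -26.2, 271.0]
tcp_rot: [3.141, 0.446, -3.116]
contact_force: [0.1, -0.2, -1.2]
grip_width: 16.5
```

step_arm --pt "0 0 0 0 0 0" --pt "0 0 0 0 0 0" --pt "0 0 0 0 0 0"

```text
time: 10.87
tool_pos: [562.9, -26.0, 268.5]
tcp_rot: [3.14, 0.443, -3.116]
contact_force: [0.8, -0.0, -0.8]
grip_width: 16.7
```

```bash
python3 - <<'E'
from plant import bot
from h import *
o=bot.get_obs(); print(o["time"],o["tool_pos"],o["contact_force"]); go(o,*tippose(-55)); go(o,*tippose(-111))
E
```

```text
10.8667 [562.94439416 -26.01605593 268.47793673] [ 0.80314646 -0.02119044 -0.80016666]
delta [-0.2  0.7  1.2] [ 0.002 -0.001  0.   ] dist 1.0 ang deg 0.1
delta [-0.3  0.6 57.2] [ 0.002 -0.001  0.   ] dist 57.0 ang deg 0.1
```

step_arm --pt "0 0.5 12 0 0 0" --pt "0 0.5 25 0 0 0" --pt "0 0.5 38 0 0 0" --pt "0 0.5 50 0 0 0" --pt "0 0.5 57 0 0 0"

```text
time: 11.28
tool_pos: [587.3, -24.6, 215.1]
tcp_rot: [3.139, 0.441, -3.117]
contact_force: [-3.9, 2.8, 6.8]
grip_width: 16.6
```

step_arm --pt "0 0 0 0 0 0" --pt "0 0 0 0 0 0" --pt "0 0 0 0 0 0"

```text
time: 11.53
tool_pos: [587.6, -24.8, 217.7]
tcp_rot: [3.141, 0.444, -3.116]
contact_force: [0.0, -0.2, -0.8]
grip_width: 16.5
```

step_arm --pt "0 0 -12 0 0 0" --pt "0 0 -25 0 0 0" --pt "0 0 -38 0 0 0" --pt "0 0 -50 0 0 0" --pt "0 0 -58 0 0 0"

```text
time: 11.95
tool_pos: [562.3, -25.7, 272.5]
tcp_rot: [3.141, 0.447, -3.116]
contact_force: [0.7, -0.3, -0.1]
grip_width: 16.7
```

step_arm --pt "0 0 0 0 0 0" --pt "0 0 0 0 0 0" --pt "0 0 0 0 0 0"

```text
time: 12.2
tool_pos: [562.4, -25.5, 269.6]
tcp_rot: [3.14, 0.444, -3.116]
contact_force: [-0.2, -0.4, -0.8]
grip_width: 16.5
```

step_arm --pt "0 0 12 0 0 0" --pt "0 0 25 0 0 0" --pt "0 0 38 0 0 0" --pt "0 0 50 0 0 0" --pt "0 0 58 0 0 0"

```text
time: 12.62
tool_pos: [587.3, -24.6, 215.3]
tcp_rot: [3.139, 0.441, -3.116]
contact_force: [-3.7, 2.8, 5.4]
grip_width: 16.1
```

step_arm --pt "0 0 0 0 0 0" --pt "0 0 0 0 0 0" --pt "0 0 0 0 0 0"

```text
time: 12.87
tool_pos: [587.6, -24.8, 217.7]
tcp_rot: [3.141, 0.444, -3.116]
contact_force: [0.5, 0.5, 0.2]
grip_width: 16.4
```

```bash
python3 - <<'E'
from plant import bot
from h import *
o=bot.get_obs(); print(o["time"],o["tool_pos"],o["contact_force"],o["grip_width"]); go(o,*tippose(-111))
E
```

```text
12.8667 [587.57341557 -24.8480615  217.69345199] [0.45667599 0.52550876 0.20977886] 16.362961431845918
delta [0.2 0.2 0.7] [ 0.001 -0.001  0.001] dist 1.0 ang deg 0.1
```

The strokes match one another, with the stop lightly touched each time. Third stroke up now, then out of the cone.

step_arm --pt "0 0 -12 0 0 0" --pt "0 0 -25 0 0 0" --pt "0 0 -38 0 0 0" --pt "0 0 -50 0 0 0" --pt "0 0 -60 0 0 0"

```text
time: 13.28
tool_pos: [561.3, -25.7, 274.0]
tcp_rot: [3.141, 0.446, -3.116]
contact_force: [-0.1, 0.1, -0.5]
grip_width: 16.1
```

step_arm --pt "0 0 0 0 0 0" --pt "0 0 0 0 0 0" --pt "0 0 -10 0 0 0" --pt "0 0 -25 0 0 0" --pt "0 0 -45 0 0 0"

```text
time: 13.7
tool_pos: [541.6, -25.9, 311.2]
tcp_rot: [3.139, 0.44, -3.116]
contact_force: [-0.2, -0.0, -1.0]
grip_width: 16.4
```

step_arm --pt "0 0 -20 0 0 0" --pt "0 0 -40 0 0 0" --pt "0 0 -55 0 0 0" --pt "0 0 -60 0 0 0"

```text
time: 14.03
tool_pos: [516.5, -26.9, 368.9]
tcp_rot: [3.141, 0.447, -3.116]
contact_force: [1.2, -0.0, -1.7]
grip_width: 16.4
```

step_arm --pt "0 0 0 0 0 0" --pt "0 0 0 0 0 0"

```text
time: 14.2
tool_pos: [516.5, -26.8, 365.8]
tcp_rot: [3.14, 0.443, -3.116]
contact_force: [-0.7, -0.0, -1.8]
grip_width: 16.3
```

```bash
python3 - <<'E'
from plant import bot
from h import *
o=bot.get_obs(); print(o["time"],o["tool_pos"],o["contact_force"],o["joint_positions"].round(2)); go(o,(505,60,410),down(np.pi))
E
```

```text
14.2 [516.54439256 -26.78747329 365.76172877] [-0.71442376 -0.04481982 -1.77960627] [-0.27  0.03  1.68  0.15  1.01 -1.92]
delta [-10.5  87.1 -43.8] [0.007 0.443 0.025] dist 98.0 ang deg 25.4
```

step_arm --pt "0 8 -15 0 0.1 0" --pt "0 25 -28 0 0.2 0.01" --pt "-4 45 -38 0 0.3 0.02" --pt "-8 66 -44 0.005 0.39 0.025" --pt "-10 87 -44 0.007 0.443 0.025"

```text
time: 14.62
tool_pos: [505.6, 60.7, 410.5]
tcp_rot: [-3.141, -0.003, 3.141]
contact_force: [0.4, 1.2, -1.1]
grip_width: 16.5
```

step_arm --pt "0 25 0 0 0 0" --pt "0 62 0 0 0 0" --pt "0 102 0 0 0 0" --pt "0 142 0 0 0 0" --pt "0 180 0 0 0 0"

```text
time: 15.03
tool_pos: [504.4, 242.1, 408.7]
tcp_rot: [-3.141, -0.002, -3.141]
contact_force: [0.4, -0.5, -1.1]
grip_width: 16.7
```

step_arm --pt "0 0 0 0 0 0.1" --pt "0 0 0 0 0 0.2" --pt "0 0 0 0 0 0.3" --pt "0 0 0 0 0 0.4" --pt "0 0 0 0 0 0.425"

```text
time: 15.45
tool_pos: [504.7, 240.3, 408.7]
tcp_rot: [-3.14, -0.001, 2.713]
contact_force: [-0.2, -0.1, -0.5]
grip_width: 16.2
```

step_arm --pt "0 0 0 0 0 0" --pt "0 0 0 0 0 0"

```text
time: 15.62
tool_pos: [504.7, 239.9, 409.6]
tcp_rot: [-3.141, -0.0, 2.72]
contact_force: [0.2, 0.1, -0.8]
grip_width: 16.4
```

```bash
python3 - <<'E'
from plant import bot
from h import *
o=bot.get_obs(); print(o["time"],o["tool_pos"],o["tcp_rot"]); go(o,(511.5,299.5,300),down(2.717)); go(o,(511.5,299.5,237.5),down(2.717))
E
```

```text
15.6167 [504.65878113 239.89403412 409.64442678] [-3.14096247e+00 -1.04051579e-04  2.71958512e+00]
delta [ 18.2  57.2 109.6] [-0.001 -0.     0.003] dist 125.0 ang deg 0.2
delta [ 18.2  57.3 172.1] [-0.001 -0.     0.003] dist 182.0 ang deg 0.2
```

step_arm --pt "6 19 15 0 0 0" --pt "12 38 35 0 0 0" --pt "18 57 60 0 0 0" --pt "18 57 90 0 0 0" --pt "18 57 120 0 0 0"

```text
time: 16.03
tool_pos: [511.6, 300.2, 289.0]
tcp_rot: [3.141, 0.001, 2.721]
contact_force: [0.7, 0.5, -0.5]
grip_width: 16.9
```

step_arm --pt "0 0 25 0 0 0" --pt "0 0 43 0 0 0" --pt "0 0 52 0 0 0" --pt "0 0 52 0 0 0" --pt "0 0 52 0 0 0"

```text
time: 16.45
tool_pos: [512.1, 299.2, 239.0]
tcp_rot: [3.141, 0.001, 2.718]
contact_force: [0.5, -0.2, -0.2]
grip_width: 16.3
```

```bash
python3 - <<'E'
from plant import bot
from h import *
import cv2
o=bot.get_obs(); print(o["time"],o["tool_pos"],o["tcp_rot"],o["contact_force"],o["moment"]); go(o,(511.5,299.5,237.5),down(2.717)); go(o,(546,323.5,237.5),down(2.717)); go(o,(580.8,347.6,237.5),down(2.717))
s=bot.capture("scene"); cv2.imwrite("pics/s7.png",cv2.resize(s["color"][90:340,200:450,::-1],(600,600),interpolation=cv2.INTER_CUBIC))
E
```

```text
16.45 [512.10070155 299.22520892 239.04718626] [3.14096874e+00 1.30988956e-03 2.71766673e+00] [ 0.52437789 -0.22584956 -0.22903132] [-0.00440652 -0.02163688  0.0078884 ]
delta [0.7 0.  1.5] [0.001 0.001 0.001] dist 2.0 ang deg 0.1
delta [-20.9  36.1   1.6] [0.001 0.001 0.001] dist 42.0 ang deg 0.1
delta [-42.7  72.4   1.6] [0.001 0.001 0.001] dist 84.0 ang deg 0.1
```

View pics/s7.png

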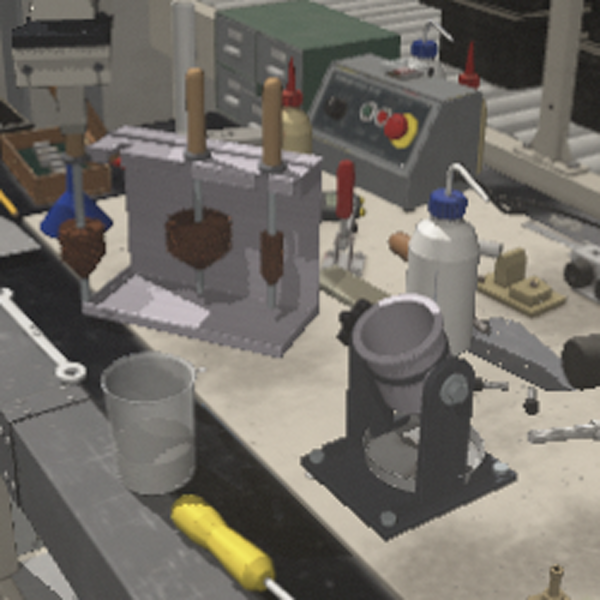

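The picture matches the one taken just after I took the brush out: brush upright, cone and everything else unmoved. I retrace the path into the slot.

step_arm --pt "-7 12 0 0 0 0" --pt "-15 26 0 0 0 0" --pt "-24 41 0 0 0 0" --pt "-33 57 0 0 0 0" --pt "-40 68 0 0 0 0"

```text
time: 16.92
tool_pos: [577.8, 345.7, 240.7]
tcp_rot: [3.138, 0.003, 2.717]
contact_force: [-0.7, 0.1, -1.2]
grip_width: 16.5
```

step_arm --pt "-2 3 0 0 0 0" --pt "-2.5 4.5 0 0 0 0" --pt "-2.5 4.5 0 0 0 0" --pt "-2.5 4.5 0 0 0 0"

```text
time: 17.25
tool_pos: [580.0, 347.5, 239.2]
tcp_rot: [3.141, 0.001, 2.717]
contact_force: [-0.8, 0.2, -0.8]
grip_width: 16.5
```

```bash
python3 - <<'E'
from plant import bot
from h import *
o=bot.get_obs(); print(o["time"],o["tool_pos"],o["tcp_rot"],o["contact_force"],o["moment"]); go(o,(580.8,347.5,225),down(2.717))
E
```

```text
17.25 [579.96213288 347.49018028 239.23973575] [3.14109354e+00 1.25922258e-03 2.71710553e+00] [-0.76495825  0.16303698 -0.81078704] [-0.02436896  0.00344247 -0.00176382]
delta [-0.7  0.3 14.2] [0.    0.001 0.   ] dist 14.0 ang deg 0.1
```

step_arm --pt "-0.5 0 5 0 0 0" --pt "-0.5 0 10 0 0 0" --pt "-0.5 0 13 0 0 0" --pt "-0.5 0 14 0 0 0" --pt "-0.5 0 14 0 0 0"

```text
time: 17.67
tool_pos: [580.5, 347.3, 224.7]
tcp_rot: [-3.141, 0.001, 2.717]
contact_force: [-1.5, -1.3, 1.7]
grip_width: 16.6
```

step_arm --pt "0 0 0.5 0 0 0" --pt "0 0 0.5 0 0 0"

```text
time: 17.83
tool_pos: [580.6, 347.3, 224.8]
tcp_rot: [3.142, 0.001, 2.717]
contact_force: [-2.7, -2.8, 5.3]
grip_width: 16.5
```

The collar rests on the sheet (5 N upward). I release and back off straight up.

step_arm --pt "0 0 -0.5 0 0 0" --pt "0 0 -0.5 0 0 0" --pt "0 0 -0.5 0 0 0" --pt "0 0 -0.5 0 0 0" --pt "0 0 -0.5 0 0 0" --fingers 60

```text
time: 18.25
tool_pos: [580.8, 347.6, 224.3]
tcp_rot: [3.141, 0.001, 2.717]
contact_force: [-0.6, 1.2, -0.0]
grip_width: 45.3
```

step_arm --pt "0 0 0 0 0 0" --pt "0 0 0 0 0 0" --pt "0 0 0 0 0 0" --pt "0 0 0 0 0 0" --pt "0 0 0 0 0 0"

```text
time: 18.67
tool_pos: [580.8, 347.5, 224.7]
tcp_rot: [3.141, 0.001, 2.717]
contact_force: [0.3, 0.0, -0.4]
grip_width: 60.1
```

step_arm --pt "0 0 -10 0 0 0" --pt "0 0 -30 0 0 0" --pt "0 0 -55 0 0 0" --pt "0 0 -85 0 0 0" --pt "0 0 -110 0 0 0"

```text
time: 19.08
tool_pos: [580.6, 347.5, 337.6]
tcp_rot: [3.14, 0.002, 2.717]
contact_force: [0.0, 0.5, 0.2]
grip_width: 59.7
```

step_arm --pt "15 0 0 0 0 0" --pt "40 0 -5 0 0 0" --pt "70 0 -10 0 0 0" --pt "105 0 -15 0 0 0" --pt "130 0 -20 0 0 0"

```text
time: 19.5
tool_pos: [460.0, 401.9, 355.9]
tcp_rot: [3.14, 0.001, 2.717]
contact_force: [0.2, -0.7, 0.7]
grip_width: 60.2
```

step_arm --pt "0 0 0 0 0 0" --pt "0 0 0 0 0 0" --pt "0 0 0 0 0 0" --pt "0 0 0 0 0 0"

```text
time: 19.83
tool_pos: [463.1, 400.6, 354.3]
tcp_rot: [-3.142, 0.001, 2.716]
contact_force: [0.4, 0.3, 0.2]
grip_width: 59.9
```

```bash
python3 - <<'E'
from plant import bot
import cv2,numpy as np
o=bot.get_obs(); print(o["time"],o["tool_pos"],o["contact_force"],o["grip_width"])
s=bot.capture("scene")["color"][:,:,::-1]; t=bot.capture("top")["color"][:,:,::-1]
a0=cv2.imread("pics/scene0.png"); c=lambda i:cv2.resize(i[90:230,220:420],(790,553),interpolation=cv2.INTER_CUBIC)[:,:395]
cv2.imwrite("pics/end.png",np.hstack([c(a0),c(s)]))
cv2.imwrite("pics/endtop.png",t)
for n,b in [("scene",(slice(90,340),slice(230,450)))]:
    d=cv2.absdiff(a0,np.ascontiguousarray(s)).max(2)[b]; ys,xs=np.where(d>60); print(len(xs),(xs.min()+230,xs.max()+230,ys.min()+90,ys.max()+90) if len(xs) else "")
E
```

```text
19.8333 [463.09328759 400.56212944 354.29980701] [0.38565428 0.29489214 0.15025542] 59.8994072631688
172 (np.int64(244), np.int64(383), np.int64(186), np.int64(306))
```

View pics/end.png

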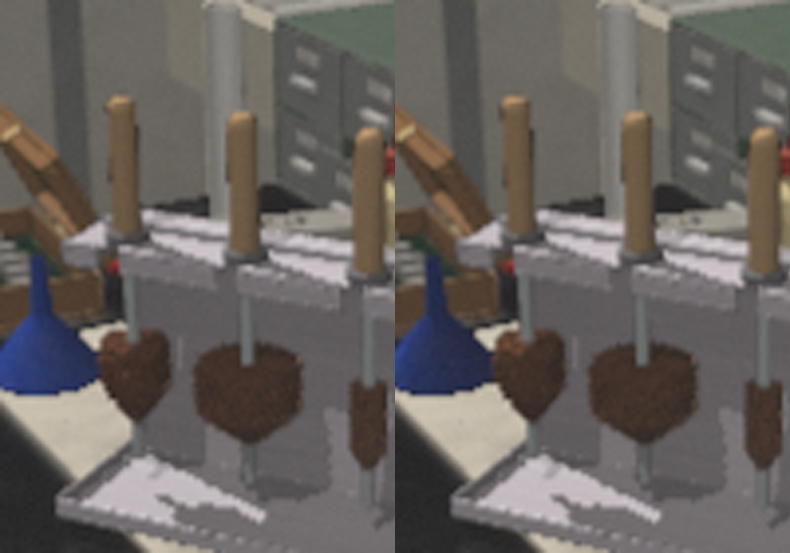

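Before (left) and after (right) look the same: the cone brush hangs upright in its slot with its collar on the sheet, at about (518,240) in the right half. The gripper is clear, so I hand in.

```bash
python3 -c "
from plant import bot
print(bot.close_job())"
```

```text
the job is handed in; nothing more can be done
None
```

I brushed the cone out with three full strokes, hung the brush back in its own slot and handed the job in at about 20 s of the 58 s; no verdict is reported.

- **Strokes:** Each time the nose went down to about 111–113 mm below the mouth (102 mm needed). It came back up to about 49–54 mm (63 mm needed). The contact force at the floor stop was 6–8 N. These depths come from the arm pose and my fit of the cone, and the stop was felt where expected.
- **Final checks:** The before and after pictures of the rack look the same, with the brush upright and its collar on the sheet. The arm stood clear with no force on it. A picture just before rehanging showed the cone, bottle and beaker unmoved.
- **Image difference:** A comparison of the final scene picture with the first left 172 changed pixels, spread over the rack and cone area. I took these for noise and shadows and did not trace them.
- **Disagreements:** Heights from the scene and top cameras came out about 4–5 mm too high, so I used the given heights instead. My first tilt estimate of 0.51 rad was corrected to 0.445 rad from the wrist camera.

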